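# Roll the tin onto its cork strip

### The job

The screw-top tin lying on its side has strayed from its resting place. With a fingertip on the top of the tin, roll it along the boards (in several short strokes if need be) until it lies still over the middle of the cork strip, lengthwise along it. Do not slide, grasp or lift it or push it low on its side, and leave the rack, the dish and the inflator alone.

Things in the scene. Friction and masses are not known exactly. Their poses are not given: they have to be found in the camera images.
- tin: Plain closed aluminium tin with a ribbed screw lid of the same diameter, lying on its side and free to roll; loose, 72 mm diameter, 100 mm long, about 180 g. Origin at its centre, 36 mm above the boards; its top is 72 mm above them. Its x axis is the cylinder axis (lid at -x, always level); y and z turn with it as it rolls (z is up at the start).
- tin_center (a point): The centre of the tin. It starts 110 to 190 mm from the strip's middle, to either side of it, its axis within 4 degrees of the strip's. The tin rolls on the boards without slipping, half as far as a fingertip that drives its top, and slight rolling resistance brings it to rest soon after it is let go.
- strip: Flat cork strip with thin dark wood edging on its long sides, let into the boards (no step to roll over), 180 mm long and 50 mm wide, longer than the tin so that its ends show. Origin at its middle on the board surface; x runs along its length, y across it (the way the tin must roll), z up. Fixed.
- rack: Grey slotted rack, 70 x 250 mm and 60 mm high with the six metal balloon weights standing in it, beyond the tin. Origin at the centre of its underside. Leave alone.
- dish: Round green ceramic tea-light dish, 100 mm across, 26 mm high, off to one side. Origin at the centre of its underside. Leave alone.
- inflator: Yellow plastic hand inflator lying on its side, about 290 mm long, 90 mm wide over its cross handle, 56 mm high, off to the other side. Origin under the middle of its barrel; x along the barrel, nozzle at +x. Leave alone.
Mind the look-alikes: they are no part of the job. Of the things that look like the tin, the largest one is meant.

How it is judged (in metres and radians):
On the way:
1. the tin has rolled (not slid): it has turned more than 110 degrees about its axis (angle between tin's own z axis and vertical above 1.92 rad).
At the end, for the whole second after the job is handed in: The tin lies on its side at rest, its centre within 14 mm of the strip's long centre line and within 35 mm of its middle lengthwise, its axis within 15 degrees of the strip's length (y of tin_center in the frame of strip between -0.014 and 0.014 m and x of tin_center in the frame of strip between -0.035 and 0.035 m and angle between the x axis of tin and the x axis of strip, either way round below 0.26 rad and height (world z) of tin_center below 0.04 m and linear speed of tin below 0.01 m/s); the robot touches nothing.
It fails at once if the tin is lifted, stood up or carried: its centre more than 12 mm above its rolling height (height (world z) of tin_center above 0.048 m).
It fails at once if the tin is pushed or held low on its side instead of on its top (fingers reaching down more than about 20 mm below its top while touching it) (contact force between the fingers and tin above 0.7 N and height (world z) of the grasp point below 0.068 m).
It fails at once if the rack of weights is moved by more than 10 mm (distance of rack from where it was at the start of the episode above 0.01 m).
It fails at once if the tea-light dish is moved by more than 10 mm (distance of dish from where it was at the start of the episode above 0.01 m).
It fails at once if the inflator is moved by more than 10 mm (distance of inflator from where it was at the start of the episode above 0.01 m).
It also fails if it takes over 61 s, if anything falls off the work surface, if the arm or the gripper's body presses on something with over 40 N, if the wrist force passes 120 N, or if a joint passes its speed limit or range.

### The arm

A 7-joint arm with a two-finger parallel gripper is mounted at the origin on the work surface. World frame = base frame: x ahead of the robot, y to its left, z up, the work surface at z = 0. Lengths are in m, angles in degrees, forces in N, time in s.
With the tool pointing down it reaches from about 0.425 to 0.875 m from the base axis. Payload 8.4 kg.
Tool frame: the origin (TCP) lies where the fingers leave the gripper's body, on its centre line; the fingertips stand 73 mm ahead of it and the grasp point (between the pads) lies 54 mm ahead of it; z points along the fingers, y is the direction in which the jaws open and shut (so a half turn about z gives the same grasp; the last joint's range is limited). The gripper opens to 85 mm and grips with 20 to 120 N. Pads are 22 mm wide; open, the fingers measure 114 mm over their backs; the gripper's body (76 mm by 85 mm) begins 54 mm behind the grasp point. The pads swing forward as they close: fully open they stand 13 mm farther back than shut.
Start: joints at [-68.824, 19.091, 2.286, 83.961, -0.768, 76.965, -3.352], TCP at [0.294, 0.58, 0.304] pointing down, gripper open.
Joint ranges: [-147.57, 147.57], [-21.85, 119.76], [-74.77, 79.35], [14.55, 137.4], [-85.83, 265.84], [4.83, 119.75], [-152.11, 152.11]. Speed limits (degrees/s): [127.2, 127.2, 159.86, 159.86, 180, 180, 180].

### API

Orientations are given as a 3x3 rotation matrix whose columns are the frame's x, y, z axes.
In Python, from bench import * gives the robot as it stands.
- The arm moves only by the shell command python3 -m creep 'ROWS' [FORCE]. ROWS is JSON, a list that holds one entry, the list of rows, each a list of 5 numbers: the opening in per cent of the stroke, from 0 (shut) to 100 (fully open), then the shift along the tool's x, y, z in mm, then the turn about the tool's z in degrees. In form: [[[claw, x, y, z, yaw], ...]]. A call has 1 to 8 rows; each row is the pose to reach, as a shift and turn from the pose commanded when the call began, along the tool's axes at that moment; what a row does not reach only later rows make up. A row lasts 1/8 s, in which the tool goes at most 62.5 mm and 10.7 degrees, less where a joint would pass 70% of its speed; a pose out of reach is approached as far as the arm can. A call with a gripper value outside its range is refused whole. The fingers move at their own pace and stop on an object; FORCE is the grip in N (left out, the last holds). Time passes only in rows, so rows that repeat a pose let the fingers close. It gives the time, the measured TCP pose, the force and the opening at its end, in the units of the state.
- observe(): the state, without advancing time (a new reading comes with each control period).
- capture(name): name is "side" or "top" or "wrist"; returns the picture (420x560x3 uint8, red, green, blue); there is no depth.
- camera_model(name): a dict with "fx", "fy", "cx", "cy" (pixels), "dist" ([k1, k2, p1, p2, k3] as OpenCV has them; the pictures are not rectified), "camera_from_world" (4x4, takes a point from world to camera coordinates); the wrist camera has in their place "mount" (4x4, takes a point from camera to tool coordinates, whose origin is the TCP and whose axes are the flange's). Camera axes: x right, y up, looking along -z (the intrinsics and any distortion apply to the point x, -y, -z); pixel columns grow to the right and rows downward; lengths in m; the calibration is good to about 2 mm. A picture is of the moment at which its call begins: read the wrist's pose just before it. camera_model takes no time and is no camera call.
- job_done(): hands the job in, once; it reports no verdict.
Trained networks look in the newest picture that a camera, given by its name, has taken for a name from the list of things; names that differ only in an ending like _2 or _b are one class to them, and where a whole thing is asked for, a point or a joint stands for the part that bears it (a point fixed in the world has none). Each returns a list of dicts, best first, with "p" (0 to 1); they miss things now and then, are a little off and sometimes report something else, mostly with a low value. They report only what shows in the picture. A call takes as long as a camera call. They do not tell look-alikes from the thing itself.
- cut_out(camera, target): "pixels" (420x560 bool, what is visible of it) and "position" ([column, row] in pixels, amid what is visible of it).
The state is a dict: "time": time; "qpos": joint angles; "joint_vel": joint speeds; "effort": joint torques, N m; "eef_pos": TCP position; "ee_rot": TCP orientation; "ft_force": force on the tool from outside, world axes, zero at the start; "wrist_torque": the same for the moment, N m; "opening": opening from 0.0 (shut) to 1.0 (fully open).
Only numpy, scipy, OpenCV 4.12 (cv2) and the standard library are available. Lean on these libraries where they do the work, as an engineer would, in place of code of your own. Each camera call takes 0.05 s, during which the arm holds its last target.

## Working session

There is one attempt and no reset: what is moved stays moved. The work goes in short steps, Python scripts to look and compute and a shell command to move; the robot and the scene stay as the last step left them, time stands still between calls to the robot, and variables do not carry over. Pictures are saved under pics/ and viewed, and the job is handed in when it is done.

```bash
mkdir -p pics; ls; python3 - <<'E'
from bench import *
import cv2, numpy as np
s=observe(); print(s['time'],s['eef_pos'],np.round(s['ee_rot'],3).tolist(),s['opening'],s['ft_force'])
for c in ['side','top']:
    im=capture(c); cv2.imwrite(f'pics/{c}0.png',cv2.cvtColor(im,cv2.COLOR_RGB2BGR))
    m=camera_model(c); print(c,{k:np.round(v,4).tolist() for k,v in m.items()})
    for t in ['tin','strip']:
        for d in cut_out(c,t): print(c,t,d['p'],d['position'],d['pixels'].sum())
E
```

```text
pics
0.0 [0.29350256 0.57958553 0.30302347] [[-0.892, 0.452, -0.001], [0.452, 0.892, -0.001], [-0.0, -0.002, -1.0]] 0.9992644672612401 [0.1836721  0.6178892  0.33166509]
side {'fx': 402.0839, 'fy': 402.0839, 'cx': 278.1225, 'cy': 204.0253, 'dist': [0.0039, 0.0, 0.0, 0.0, 0.0], 'camera_from_world': [[0.9449, -0.3272, -0.0129, -0.5466], [0.2474, 0.6875, 0.6827, -0.1918], [-0.2145, -0.6483, 0.7305, -0.948], [0.0, 0.0, 0.0, 1.0]]}
side tin 0.94 [270.1, 267.5] 845
side tin 0.85 [207.3, 228.6] 718
side tin 0.73 [262.8, 225.4] 1152
side strip 0.76 [261.2, 201.3] 879
side strip 0.51 [287.0, 365.4] 2070
top {'fx': 534.1506, 'fy': 534.1506, 'cx': 287.2625, 'cy': 212.4132, 'dist': [-0.0706, 0.0, 0.0, 0.0, 0.0], 'camera_from_world': [[-0.0001, -0.9999, -0.0102, -0.0025], [0.9986, -0.0006, 0.0525, -0.5993], [-0.0525, -0.0101, 0.9986, -1.1915], [0.0, 0.0, 0.0, 1.0]]}
top tin 0.95 [354.6, 248.9] 825
top tin 0.74 [296.4, 244.2] 1540
top tin 0.71 [280.5, 301.9] 889
top tin 0.7 [131.3, 242.1] 2609
top strip 0.7 [243.8, 228.8] 1689
```

View pics/top0.png

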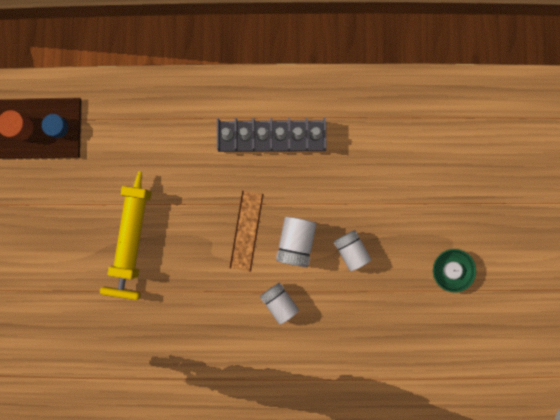

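View pics/side0.png

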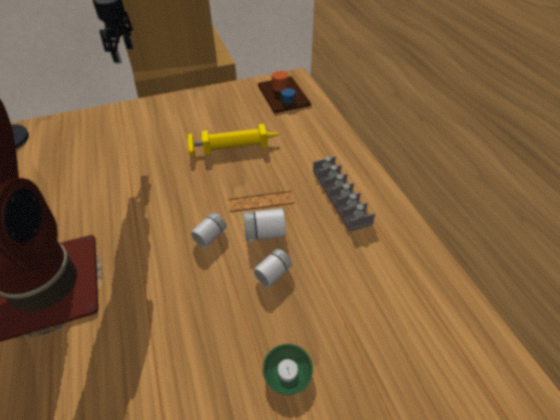

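The top picture shows the tin at (296,242), lid down. The strip is at (247,231), running nearly along world x, and the smaller look-alikes are at (352,251) and (280,303). Next I measure their poses.

```bash
cat > h.py <<'E'
from bench import *
import cv2, numpy as np
from scipy.optimize import minimize
def ray(c,px):
    m=camera_model(c); K=np.array([[m['fx'],0,m['cx']],[0,m['fy'],m['cy']],[0,0,1]])
    u=cv2.undistortPoints(np.array(px,float).reshape(-1,1,2),K,np.array(m['dist'])).reshape(-1,2)
    T=np.array(m['camera_from_world']); d=np.c_[u[:,0],-u[:,1],-np.ones(len(u))]@T[:3,:3]
    return -T[:3,:3].T@T[:3,3], d
def onz(c,px,z):
    o,d=ray(c,px); return o+d*((z-o[2])/d[:,2])[:,None]
def proj(c,P):
    m=camera_model(c); K=np.array([[m['fx'],0,m['cx']],[0,m['fy'],m['cy']],[0,0,1]])
    T=np.array(m['camera_from_world']); p=P@T[:3,:3].T+T[:3,3]; p=p*[1,-1,-1]
    return cv2.projectPoints(p,np.zeros(3),np.zeros(3),K,np.array(m['dist']))[0].reshape(-1,2)
def sil(c,x,y,a,r=.036,L=.1):
    t=np.linspace(0,2*np.pi,60); P=[]
    for s in (-L/2,L/2):
        P.append(np.c_[x+s*np.cos(a)-r*np.cos(t)*np.sin(a), y+s*np.sin(a)+r*np.cos(t)*np.cos(a), r+r*np.sin(t)])
    return cv2.convexHull(proj(c,np.vstack(P)).astype(np.float32))
def hullmask(h,S=4):
    M=np.zeros((420*S,560*S),np.uint8); cv2.fillPoly(M,[np.round(h*S+S/2-.5).astype(np.int32)],255)
    return cv2.resize(M,(560,420),interpolation=cv2.INTER_AREA)/255.
def fit(c,mask,x0):
    f=lambda v: np.abs(hullmask(sil(c,v[0],v[1],v[2]))-mask).sum()
    r=minimize(f,x0,method='Nelder-Mead',options=dict(initial_simplex=[x0,x0+np.array([.01,0,0]),x0+np.array([0,.01,0]),x0+np.array([0,0,.1])]))
    return r.x,r.fun
def find(c,name,guess,r=.06,z=.036):
    ds=cut_out(c,name); b=[(np.linalg.norm(onz(c,d['position'],z)[0][:2]-guess),d) for d in ds]
    b=[t for t in b if t[0]<r]; return min(b,key=lambda t:t[0])[1] if b else None
E
python3 - <<'E'
from h import *
for c,tp,sp in [('top',(296,244),(244,229)),('side',(263,225),(261,201))]:
    capture(c)
    for d in cut_out(c,'tin'):
        g=onz(c,d['position'],.036)[0]
        x,f=fit(c,d['pixels'],np.array([g[0],g[1],0.1])); print(c,'tin',d['position'],np.round(x,4),np.degrees(x[2]),f,d['pixels'].sum())
    for d in cut_out(c,'strip'):
        yx=np.argwhere(d['pixels'])[:,::-1]; w=onz(c,yx,0)[:,:2].astype(np.float32)*1000
        print(c,'strip',d['position'],cv2.minAreaRect(w),w.mean(0))
    cs=onz('top',[(242,191),(263,194),(251,271),(231,268)],0) 
print(cs, cs.mean(0))
E
python3 - <<'E'
import cv2
im=cv2.imread('pics/top0.png')[170:290,210:370]; cv2.imwrite('pics/topz.png',cv2.resize(im,None,fx=5,fy=5,interpolation=cv2.INTER_CUBIC))
E
```

```text
top tin [277.8, 302.7] [0.4014 0.0221 0.8706] 49.88174311596478 615.2627450980392 924
top tin [296.0, 241.1] [ 0.5339 -0.0222 -0.2   ] -11.458893532769238 65.25490196078431 1460
top tin [352.1, 252.1] [ 0.5177 -0.1465  0.1622] 9.293466928791911 675.1137254901961 853
top strip [243.4, 231.9] ((558.3936767578125, 90.41896057128906), (52.40443420410156, 180.40467834472656), 80.75395202636719) [558.1083   90.97551]
side tin [206.4, 230.9] [0.4017 0.0066 0.0061] 0.35110869333619144 526.156862745098 678
side tin [262.4, 223.3] [ 0.533  -0.025  -0.1995] -11.428739582181743 58.75686274509804 1122
side tin [271.5, 267.3] [ 0.5193 -0.1537  0.0418] 2.3969482457397877 625.2039215686275 883
side strip [260.8, 202.2] ((558.513427734375, 89.30046081542969), (52.60299301147461, 178.21437072753906), 80.6720962524414) [558.48413   89.103615]
[[0.64950262 0.10143393 0.        ]
 [0.6425225  0.05311956 0.        ]
 [0.46642323 0.08015323 0.        ]
 [0.47317107 0.12590087 0.        ]] [0.55790486 0.0901519  0.        ]
```

View pics/topz.png

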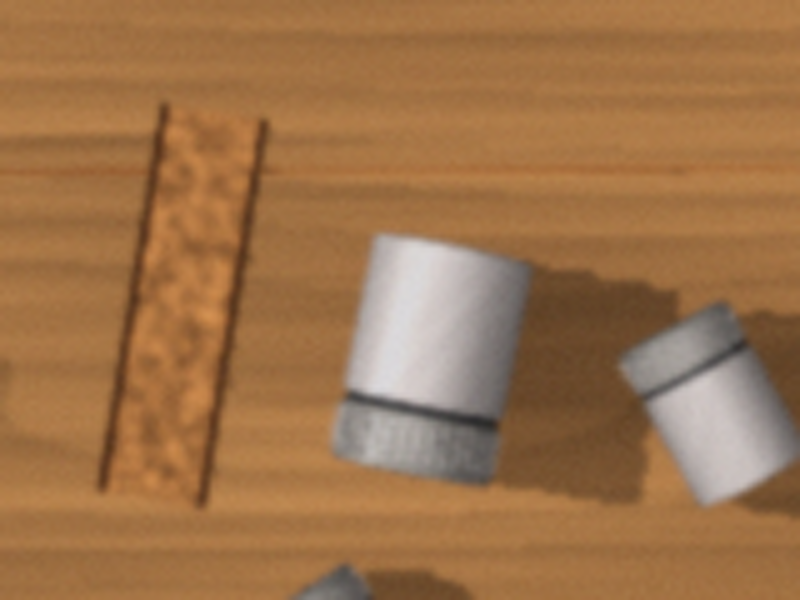

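```bash
python3 -m creep '[[[0,-40,-36,0,-4],[0,-85,-76,0,-8],[0,-130,-117,0,-12],[0,-175,-157,0,-15.7],[0,-220,-198,0,-15.7],[0,-265,-238,0,-15.7],[0,-310,-279,0,-15.7],[0,-355,-319,0,-15.7]]]' 20
python3 - <<'E'
from h import *
s=observe();R=np.array(s['ee_rot']);print(s['time'],s['eef_pos'],np.round(R,3).tolist(),s['opening'],s['ft_force'])
a=np.radians(-11.45); r=np.array([-np.sin(a),np.cos(a),0]); t=np.array([.5335,-.0236,.19])-.011*r
print(R.T@(t-s['eef_pos'])*1000)
E
```

```text
time: 1.6
eef_pos: [0.4666, 0.1329, 0.3043]
ee_rot: [[-0.981, 0.194, 0.001], [0.194, 0.981, 0.001], [-0.001, 0.001, -1.0]]
ft_force: [1.3, -0.7, 0.2]
opening: -0.002
1.6 [0.46664359 0.13288382 0.30431794] [[-0.981, 0.194, 0.001], [0.194, 0.981, 0.001], [-0.001, 0.001, -1.0]] -0.0016335328154681835 [ 1.26476312 -0.68575607  0.24287393]
[ -95.75517156 -151.68433305  114.24322934]
```

```bash
python3 -m creep '[[[0,-25,-40,10,0],[0,-50,-80,40,0],[0,-75,-120,70,0],[0,-96,-152,100,0],[0,-96,-152,114,0],[0,-96,-152,114,0],[0,-96,-152,114,0]]]'
python3 - <<'E'
from h import *
s=observe();R=np.array(s['ee_rot']);print(s['time'],s['eef_pos'],np.round(R,3).tolist(),s['ft_force'])
for c in ['side','wrist']:
    im=capture(c); cv2.imwrite(f'pics/{c}1.png',cv2.cvtColor(im,cv2.COLOR_RGB2BGR))
d=find('side','tin',np.array([.533,-.024]))
if d: print(fit('side',d['pixels'],np.array([.533,-.024,-.15])))
im=cv2.imread('pics/side1.png')[130:280,160:360]; cv2.imwrite('pics/side1z.png',cv2.resize(im,None,fx=4,fy=4))
E
```

```text
time: 2.48
eef_pos: [0.5313, -0.0316, 0.1908]
ee_rot: [[-0.981, 0.192, 0.001], [0.192, 0.981, 0.001], [-0.001, 0.001, -1.0]]
ft_force: [0.8, 0.9, 0.3]
opening: 0.002
2.475 [ 0.53131458 -0.03156752  0.19078249] [[-0.981, 0.192, 0.001], [0.192, 0.981, 0.001], [-0.001, 0.001, -1.0]] [0.78018402 0.9391313  0.32467269]
(array([ 0.53285853, -0.02486117, -0.2205136 ]), np.float64(58.44313725490196))
```

View pics/side1z.png

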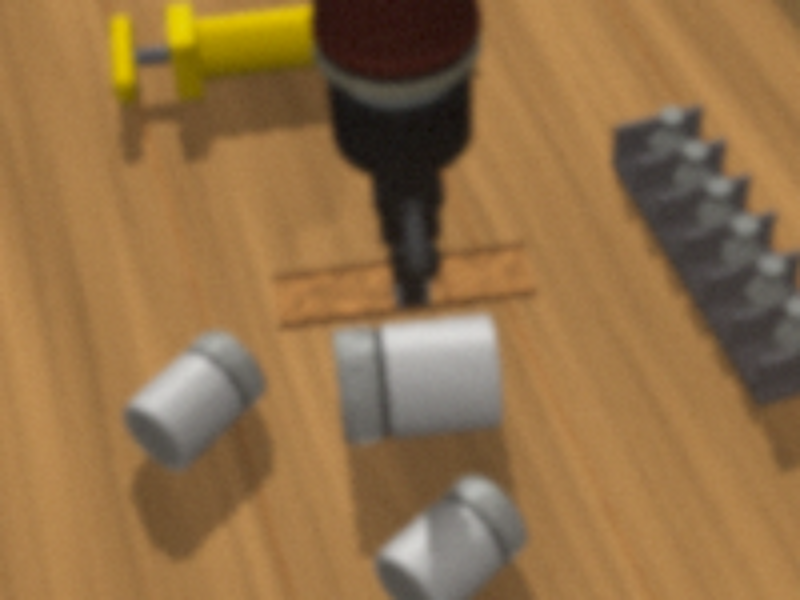

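View pics/wrist1.png

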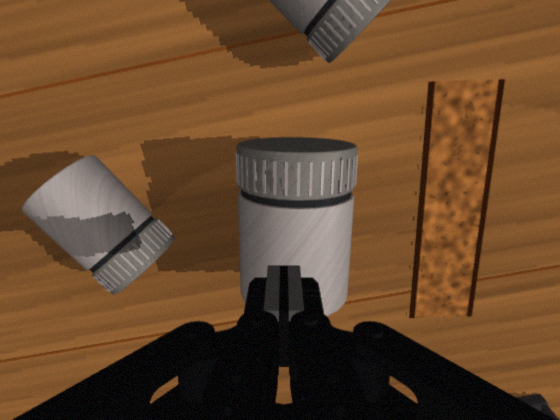

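```bash
python3 -m creep '[[[0,0,-3,15,0],[0,0,-3,30,0],[0,0,-3,40,0],[0,0,-3,42,0],[0,0,-3,42,0]]]'
python3 -m creep '[[[0,0,0,2,0],[0,0,0,3,0],[0,0,0,3,0]]]'
```

```text
time: 3.25
eef_pos: [0.5305, -0.0358, 0.1478]
ee_rot: [[-0.981, 0.194, -0.0], [0.194, 0.981, -0.0], [0.0, -0.0, -1.0]]
ft_force: [0.2, -0.1, -0.4]
opening: -0.003
time: 3.62
eef_pos: [0.5304, -0.0358, 0.145]
ee_rot: [[-0.981, 0.194, 0.0], [0.194, 0.981, -0.0], [-0.0, 0.0, -1.0]]
ft_force: [0.5, 0.7, -0.6]
opening: 0.002
```

```bash
python3 -m creep '[[[0,0,0,1,0],[0,0,0,1,0]]]'
```

```text
time: 3.88
eef_pos: [0.5306, -0.0358, 0.1442]
ee_rot: [[-0.981, 0.194, 0.0], [0.194, 0.981, 0.0], [-0.0, 0.0, -1.0]]
ft_force: [-0.3, -0.0, 3.6]
opening: 0.0
```

```bash
python3 -m creep '[[[0,0,0,0.8,0],[0,0,6,0.8,0],[0,0,14,0.8,0],[0,0,22,0.8,0],[0,0,30,0.8,0],[0,0,36,0.8,0],[0,0,40,0.8,0],[0,0,40,0.8,0]]]'
python3 - <<'E'
from h import *
im=capture('side'); cv2.imwrite('pics/side2.png',cv2.cvtColor(im,cv2.COLOR_RGB2BGR)[100:300,140:380].repeat(3,0).repeat(3,1))
d=find('side','tin',np.array([.535,-.01]))
if d: print(fit('side',d['pixels'],np.array([.535,-.01,-.2])))
E
```

```text
time: 4.88
eef_pos: [0.5389, 0.0043, 0.1443]
ee_rot: [[-0.981, 0.193, 0.001], [0.193, 0.981, 0.001], [-0.001, 0.001, -1.0]]
ft_force: [-4.4, 0.9, 13.8]
opening: -0.0
(array([ 0.53699927, -0.00500434, -0.22071289]), np.float64(75.76470588235294))
```

View pics/side2.png

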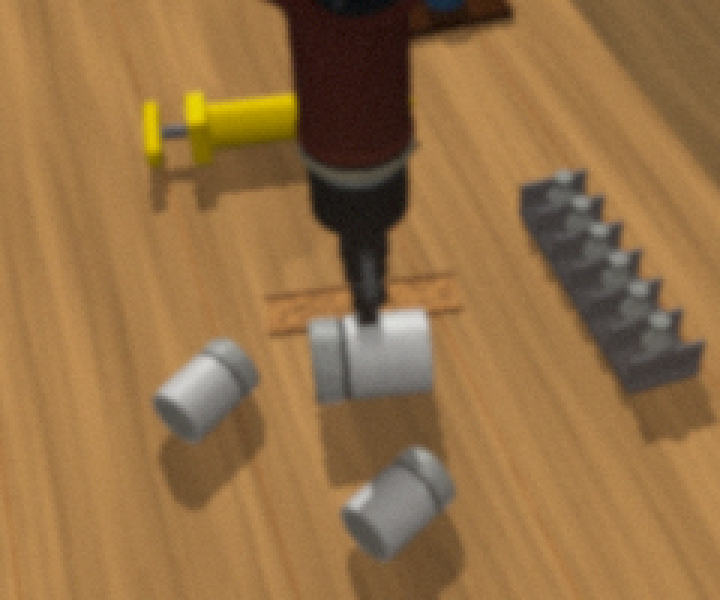

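```bash
python3 -m creep '[[[0,0,0,-8,0],[0,0,-12,-8,0],[0,0,-22,-8,0],[0,0,-22,-8,0],[0,0,-22,-3,0],[0,0,-22,-0.5,0],[0,0,-22,-0.3,0],[0,0,-22,-0.3,0]]]'
python3 - <<'E'
from h import *
im=capture('side')
d=find('side','tin',np.array([.535,-.01]))
if d: print(fit('side',d['pixels'],np.array([.535,-.01,-.2])))
E
```

```text
time: 5.98
eef_pos: [0.5339, -0.0179, 0.1437]
ee_rot: [[-0.981, 0.193, -0.0], [0.193, 0.981, 0.0], [0.0, 0.0, -1.0]]
ft_force: [-3.4, -0.6, 8.5]
opening: 0.0
(array([ 0.53605348, -0.00543478, -0.18500268]), np.float64(159.9137254901961))
```

Tin stayed put; next stroke.

```bash
python3 -m creep '[[[0,0,5,0.2,0],[0,0,13,0.2,0],[0,0,21,0.2,0],[0,0,29,0.2,0],[0,0,37,0.2,0],[0,0,42,0.2,0],[0,0,44,0.2,0],[0,0,44,0.2,0]]]'
python3 -m creep '[[[0,0,0,-8,0],[0,0,-12,-8,0],[0,0,-22,-8,0],[0,0,-22,-8,0],[0,0,-22,-3,0],[0,0,-22,-0.8,0],[0,0,-22,-0.3,0],[0,0,-22,-0.3,0]]]'
python3 - <<'E'
from h import *
im=capture('side'); cv2.imwrite('pics/side3.png',cv2.cvtColor(im,cv2.COLOR_RGB2BGR)[100:300,140:380].repeat(3,0).repeat(3,1))
d=find('side','tin',np.array([.54,.015]))
if d: print(fit('side',d['pixels'],np.array([.54,.015,-.2])))
capture('top')
for d in cut_out('top','tin'): print(d['position'],onz('top',d['position'],.036))
E
```

```text
time: 7.08
eef_pos: [0.543, 0.0262, 0.1443]
ee_rot: [[-0.981, 0.192, 0.001], [0.192, 0.981, 0.001], [-0.001, 0.002, -1.0]]
ft_force: [-4.6, 1.6, 14.6]
opening: -0.003
time: 8.07
eef_pos: [0.5381, 0.0037, 0.1436]
ee_rot: [[-0.981, 0.193, -0.001], [0.193, 0.981, 0.0], [0.001, 0.0, -1.0]]
ft_force: [-3.2, -0.4, 5.2]
opening: -0.002
(array([ 0.54113153,  0.01562548, -0.19173257]), np.float64(173.23529411764704))
[350.9, 250.8] [[ 0.5130783  -0.14381987  0.036     ]]
```

View pics/side3.png

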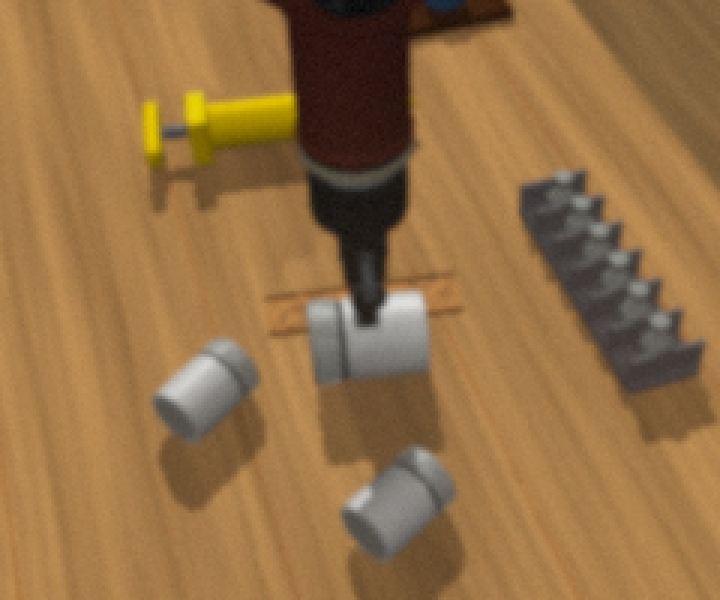

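The tin now sits at about y=0.016 and is advancing ~21 mm per stroke. I repeat the stroke twice.

```bash
python3 -m creep '[[[0,0,5,0.2,0],[0,0,13,0.2,0],[0,0,21,0.2,0],[0,0,29,0.2,0],[0,0,37,0.2,0],[0,0,42,0.2,0],[0,0,44,0.2,0],[0,0,44,0.2,0]]]'
python3 -m creep '[[[0,0,0,-8,0],[0,0,-12,-8,0],[0,0,-22,-8,0],[0,0,-22,-8,0],[0,0,-22,-3,0],[0,0,-22,-0.8,0],[0,0,-22,-0.3,0],[0,0,-22,-0.3,0]]]'
python3 - <<'E'
from h import *
im=capture('side')
d=find('side','tin',np.array([.545,.036]))
if d: print(fit('side',d['pixels'],np.array([.545,.036,-.2])))
E
python3 -m creep '[[[0,0,5,0.2,0],[0,0,13,0.2,0],[0,0,21,0.2,0],[0,0,29,0.2,0],[0,0,37,0.2,0],[0,0,42,0.2,0],[0,0,44,0.2,0],[0,0,44,0.2,0]]]'
python3 -m creep '[[[0,0,0,-8,0],[0,0,-12,-8,0],[0,0,-22,-8,0],[0,0,-22,-8,0],[0,0,-22,-3,0],[0,0,-22,-0.8,0],[0,0,-22,-0.3,0],[0,0,-22,-0.3,0]]]'
python3 - <<'E'
from h import *
im=capture('side'); cv2.imwrite('pics/side4.png',cv2.cvtColor(im,cv2.COLOR_RGB2BGR)[100:300,140:380].repeat(3,0).repeat(3,1))
d=find('side','tin',np.array([.545,.057]))
if d: print(fit('side',d['pixels'],np.array([.545,.057,-.2])))
E
```

```text
time: 9.28
eef_pos: [0.5471, 0.0478, 0.1443]
ee_rot: [[-0.981, 0.192, 0.001], [0.192, 0.981, 0.001], [-0.001, 0.001, -1.0]]
ft_force: [-3.8, 0.5, 12.4]
opening: 0.002
time: 10.28
eef_pos: [0.5423, 0.0253, 0.1437]
ee_rot: [[-0.981, 0.193, -0.001], [0.193, 0.981, 0.0], [0.001, -0.0, -1.0]]
ft_force: [-1.7, 0.2, 4.1]
opening: 0.001
(array([ 0.54650101,  0.03803618, -0.21089836]), np.float64(133.48627450980393))
time: 11.38
eef_pos: [0.5514, 0.0693, 0.1444]
ee_rot: [[-0.981, 0.193, 0.001], [0.193, 0.981, 0.001], [-0.001, 0.001, -1.0]]
ft_force: [-4.8, 1.5, 12.7]
opening: -0.002
time: 12.38
eef_pos: [0.5466, 0.0468, 0.1437]
ee_rot: [[-0.981, 0.193, -0.0], [0.193, 0.981, 0.0], [0.0, -0.0, -1.0]]
ft_force: [-1.2, 1.2, 1.5]
opening: -0.001
(array([ 0.54967058,  0.06040639, -0.18919279]), np.float64(176.76078431372548))
```

View pics/side4.png

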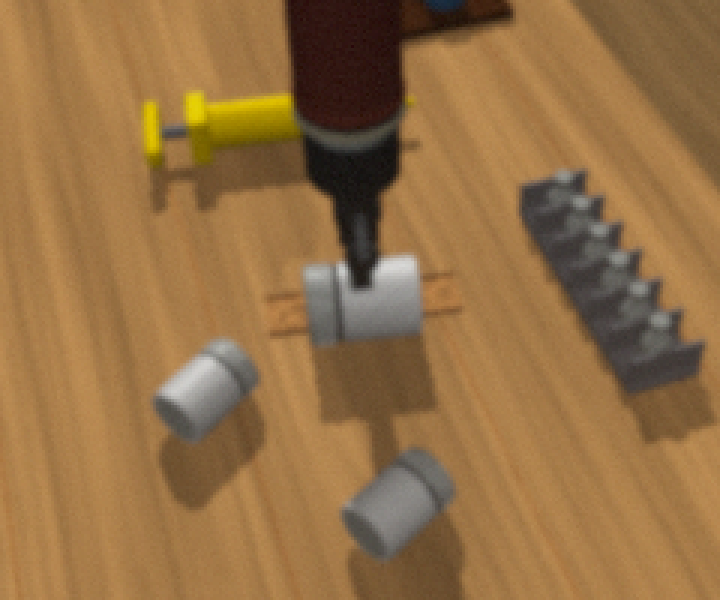

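```bash
python3 -m creep '[[[0,0,5,0.4,0],[0,0,13,0.4,0],[0,0,21,0.4,0],[0,0,29,0.4,0],[0,0,35,0.4,0],[0,0,38,0.4,0],[0,0,38,0.4,0]]]'
python3 -m creep '[[[0,0,0,-8,0],[0,0,-8,-8,0],[0,0,-15,-8,0],[0,0,-15,-8,0],[0,0,-15,-3,0],[0,0,-15,-0.8,0],[0,0,-15,-0.3,0],[0,0,-15,-0.3,0]]]'
python3 - <<'E'
from h import *
im=capture('side')
d=find('side','tin',np.array([.55,.078]))
if d: print(fit('side',d['pixels'],np.array([.55,.078,-.2])))
E
```

```text
time: 13.35
eef_pos: [0.5546, 0.0852, 0.1446]
ee_rot: [[-0.981, 0.193, 0.001], [0.193, 0.981, 0.001], [-0.001, 0.002, -1.0]]
ft_force: [-5.1, 1.5, 13.7]
opening: 0.003
time: 14.35
eef_pos: [0.5511, 0.0696, 0.1441]
ee_rot: [[-0.981, 0.193, -0.0], [0.193, 0.981, 0.001], [0.0, 0.0, -1.0]]
ft_force: [-4.2, -0.4, 9.1]
opening: -0.001
(array([ 0.55421371,  0.07791837, -0.21726487]), np.float64(163.24705882352941))
```

```bash
python3 -m creep '[[[0,0,5,0.2,0],[0,0,12,0.2,0],[0,0,19,0.2,0],[0,0,23,0.2,0],[0,0,24,0.2,0],[0,0,24,0.2,0],[0,0,24,-4,0],[0,0,24,-15,0]]]'
python3 -m creep '[[[0,0,0,-30,0],[0,0,-60,-60,0],[0,0,-120,-80,0],[0,0,-180,-80,0],[0,0,-200,-80,0],[0,0,-200,-80,0]]]'
python3 - <<'E'
from h import *
for c in ['side','top']:
    im=capture(c); cv2.imwrite(f'pics/{c}5.png',cv2.cvtColor(im,cv2.COLOR_RGB2BGR))
    d=find(c,'tin',np.array([.557,.09]))
    if d:
        x,f=fit(c,d['pixels'],np.array([.557,.09,-.2])); print(c,x,np.degrees(x[2]),f,d['p'])
        for sx,sy in [(.5585,.0902)]:
            a=np.radians(-9); e=x[:2]-[sx,sy]; print('strip frame mm',1000*(e@[np.cos(a),np.sin(a)]),1000*(e@[-np.sin(a),np.cos(a)]))
E
```

```text
time: 15.45
eef_pos: [0.5554, 0.0927, 0.1584]
ee_rot: [[-0.981, 0.193, -0.001], [0.193, 0.981, -0.001], [0.001, -0.001, -1.0]]
ft_force: [0.4, -0.1, -0.6]
opening: -0.003
time: 16.2
eef_pos: [0.5166, -0.1057, 0.2392]
ee_rot: [[-0.98, 0.198, 0.001], [0.198, 0.98, -0.0], [-0.001, -0.0, -1.0]]
ft_force: [0.8, 1.1, 0.1]
opening: -0.002
side [ 0.55564432  0.09029767 -0.17851501] -10.228156616649638 509.8509803921568 0.91
strip frame mm -2.835797644102415 -0.35026111889898487
top [ 0.55717554  0.09357174 -0.22714774] -13.01460704984725 78.7921568627451 0.88
strip frame mm -1.8356131148862207 3.123033330176482
```

View pics/top5.png

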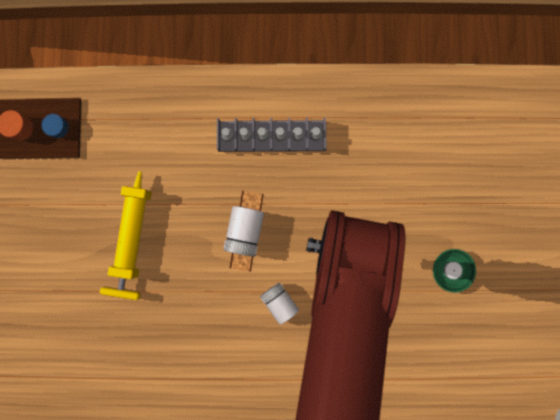

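View pics/side5.png

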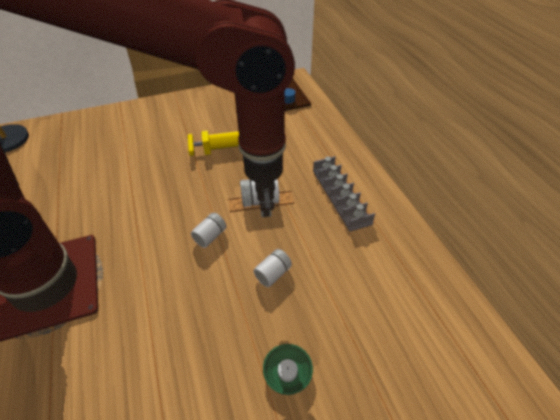

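The top view shows the tin at (243,231), with both strip ends showing beyond it. One more check that it is at rest, then I hand in.

```bash
python3 -m creep '[[[0,0,0,0,0],[0,0,0,0,0],[0,0,0,0,0],[0,0,0,0,0],[0,0,0,0,0],[0,0,0,0,0]]]'
python3 - <<'E'
from h import *
capture('top'); d=find('top','tin',np.array([.557,.09]))
x,f=fit('top',d['pixels'],np.array([.557,.09,-.2])); print(x,f)
e=x[:2]-[.5585,.0905]
print(e)
if np.abs(e).max()<.008: job_done(); print('handed in')
E
```

```text
time: 17.15
eef_pos: [0.5171, -0.1035, 0.2386]
ee_rot: [[-0.981, 0.194, -0.0], [0.194, 0.981, -0.0], [-0.0, -0.0, -1.0]]
ft_force: [0.6, -0.3, -0.6]
opening: 0.004
[ 0.55703331  0.09401217 -0.19024694] 50.196078431372555
[-0.00146669  0.00351217]
the job is handed in; nothing more can be done
handed in
```

I rolled the tin onto the cork strip with the shut fingertips on its top, in six short strokes, and handed the job in at about 17 s.

- **Position:** the last top-camera fit puts its centre about 3 mm off the strip's long centre line (limit 14 mm) and about 2 mm from its middle lengthwise (limit 35 mm). Its axis is 2–4° off the strip's (limit 15°).
- **At rest:** two fits about 1 s apart agreed to 0.5 mm, so it was lying still, and the arm was well clear of everything.
- **Rolling:** the turn was not measured directly. The tin moved about 116 mm at half the fingertip's travel, which means about 184° of rolling. The wrist force never read above about 15 N.
- **Disagreement:** the side camera put the tin about 3 mm nearer the centre line. The arm partly hid the tin in that view, so I trusted the top one. Either figure is within the limit.
- **Other things:** the rack, dish and inflator look unmoved in the pictures.

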